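# Close out the access panel in a bench instrument

## Task

Swing the service door on top of the bench instrument open until it stands upright or beyond and stays there, then turn the panel's quarter-turn fastener until its wing lines up with the slot (the two grooves on the panel). Then press the access panel down until it is fully home, flush with its frame, and finish still holding it pressed there against the springy gasket, with the fastener in line and the door open; leave the other things on the bench and on the instrument where they are.

Things in the scene. Friction and masses are not known exactly. Their poses are not given: they have to be found in the camera images.
- chassis: White bench instrument, fixed to the bench, 340 (its x) x 280 (its y) x 110 mm high; origin on the bench under its centre. x points from its display side (roughly facing the robot) to its rear, y to its left, z up. A square service bay is sunk in its top, under the door: inside 180 x 180 mm, centre at x -30, y 0 mm, floor at z 50 mm; the access panel lies in it.
- door (a joint): Service door, a white plate 200 (along x) x 195 (along y) x 6 mm on the instrument's top, over the bay. Hinged along the instrument's x axis at its +y edge; the -y edge swings up and over. 0 = shut, 1.57 = upright, 2.0 = stop; it may start ajar. Its stiff hinge stays where it is left; opening takes 3 to 5 N at the handle.
- door_handle (a point): Middle of the door's steel bar handle. The bar runs along the instrument's x axis, 11 mm thick, 90 mm between its posts, centre line 35 mm above the door's outer face, 175 mm from the hinge line, 20 mm from the free edge; it turns with the door. With the door shut it is 151 mm above the bench.
- door_hinge (a point): Point on the door's hinge line, half-way along it, 110 mm above the bench. With the door at angle a, the handle's middle lies from here, in instrument axes, at y = -175 cos(a) + 41 sin(a) and z = 175 sin(a) + 41 cos(a) mm (same x).
- slot (a point): Mouth of the frame's slot, on the fastener's axis under the panel (hidden), at x -30, y -15, z 40 mm of the instrument. The slot runs along this frame's x axis, which is the instrument's x axis; the two dark grooves on the panel show its direction. Fixed; does not turn with the fastener.
- panel (a joint): Access panel, a square aluminium plate 120 x 120 x 6 mm in a dark raised frame in the bay, centred over the slot. Slides straight down: 0 = up, 8 mm proud, top face 64 mm above the bench; 0.008 = fully home, top flush with the frame (56 mm). A springy gasket pushes it up: 2 N at 0, 12 N fully home. It stops after about 2 mm while the fastener is out of line with the slot.
- fastener (a joint): Quarter-turn fastener at the panel's centre, turning about the vertical, clockwise seen from above as the value grows, 0 to 2.2 rad. At 0 its wing lies along the instrument's y axis; at 1.571 in line with the slot and the panel's two grooves, along the instrument's x axis. It can be overturned, stays where left, and enters the slot within about 0.13 rad of true.
- fastener_grip (a point): On the fastener's axis, inside its upright black wing, 24 mm above the panel's top face (88 mm above the bench with the panel up). The wing is 36 mm long (this frame's y axis), 8 mm thick (its x), and its top stands 27 mm above the panel; it stands on a steel disc 34 mm across, 6 mm thick, and rides on the panel.
- screw_tray: Bystander, to be left alone: black open parts tray 60 x 100 x 18 mm lying loose on the instrument's top, on the far side of the door; origin under it.
- fuse_case: Bystander, to be left alone: small flat black fuse case 26 x 45 x 13 mm lying loose on the instrument's top, on the near side of the door; origin under it.
- multimeter: Bystander, to be left alone: orange and black hand multimeter 170 x 85 x 46 mm lying on the bench; origin under it.
- circuit_board: Bystander, to be left alone: green circuit board 150 x 110 mm with parts up to 28 mm high; origin under it.
- screwdriver: Bystander, to be left alone: screwdriver lying on the bench; origin under it.
- solder_reel: Bystander, to be left alone: grey reel of solder, 60 mm across, 46 mm high; origin under it.
- flux_jar: Bystander, to be left alone: small jar, 52 mm across, 70 mm high; origin under it.
- mouse: Bystander, to be left alone: white computer mouse 100 x 60 x 34 mm; origin under it.

How it is judged:
On the way, in this order (a step that is already met when the one before it is completed fails the run):
1. the service door stands open, upright or beyond (value of joint door above 1.45 rad), for 0.2 s.
2. the fastener has been turned round towards the slot (within 0.3 rad) (angle between the y axis of fastener_grip and the x axis of slot, either way round below 0.3 rad), for 0.1 s.
At the end, for the whole second after the job is handed in: The panel is pressed home (at least 6 of its 8 mm down) by the robot, which touches it or its fastener with more than 3 N; the fastener's wing is within 0.2 rad of the slot; the door is still open at least 1.4 rad. All this holds through the last second (value of joint panel above 0.006 m and angle between the y axis of fastener_grip and the x axis of slot, either way round below 0.2 rad and value of joint door above 1.4 rad and contact force between any of the fingers, the arm and panel above 3 N); the arm keeps its last pose, push and grip.
It fails at once if another thing on the bench or the instrument was moved more than 40 mm (distance of any of screw_tray, fuse_case, multimeter, circuit_board, screwdriver, solder_reel, flux_jar, mouse from where it was at the start of the episode above 0.04 m).
It also fails if it takes over 54 s, if anything falls off the work surface, if the arm or the gripper's body presses on something with over 40 N, if the wrist force passes 120 N, or if a joint passes its speed limit or range.

## Robot

A 6-joint arm with a two-finger parallel gripper is mounted at the origin on the work surface. World frame = base frame: x ahead of the robot, y to its left, z up, the work surface at z = 0. Lengths are in m, angles in rad, forces in N, time in s.
With the tool pointing down it reaches from about 0.35 to 0.85 m from the base axis. Payload 8.1 kg.
Tool frame: the origin (TCP) lies at the very end of the fingers, on their centre line; the grasp point (between the pads) lies robot.hold_point_z behind it (robot.hold_point_z is the distance from the TCP to the grasp point, in m); z points along the fingers, y is the direction in which the jaws open and shut (so a half turn about z gives the same grasp; the last joint's range is limited). The gripper opens to 93 mm and grips with 3 to 60 N. Pads are 15 mm wide; open, the fingers measure 128 mm over their backs; the gripper's body (75 mm by 188 mm) begins 65 mm behind the grasp point.
Start: joints at [-1.266, 0.13, 1.488, -0, 1.523, -0.085], TCP at [0.228, -0.555, 0.219] pointing down, gripper open.
Joint ranges: [-2.96, 2.96], [-0.89, 2.26], [0.02, 2.5], [-1.34, 4.48], [0, 2.73], [-2.66, 2.66]. Speed limits (rad/s): [2.39, 2.39, 2.79, 3.14, 3.14, 3.14].

## Interface

Orientations are given as a rotation vector (axis times angle).
In Python, from plant import robot, cams gives the robot as it stands. The module is installed in compiled form; this text tells all that it offers.
- The arm moves only by the tool step_arm, never from a script. Its argument "deltas" is a list of rows, each an object with "offset": the shift along the tool's x, y, z in cm, a list of three; "roll": the turn about the tool's z in rad. In form: [{"offset": [x, y, z], "roll": roll}, ...]. A call has 1 to 12 rows; each row shifts and turns the commanded pose from where the row before left it, along the tool's axes as they then stand; what a row does not reach is not made up. A row lasts 1/8 s, in which the tool goes at most 62.5 mm and 10.7 degrees, less where a joint would pass 70% of its speed; a pose out of reach is approached as far as the arm can. A call with a gripper value outside its range is refused whole. "fingers" is the finger opening in cm, from 0 to 9.3, set as the call begins (left out, the last holds). The fingers move at their own pace and stop on an object; "grip_force" is the grip in N (left out, the last holds). Time passes only in rows, so rows that do not move let the fingers close. It gives the time, the measured TCP pose, the force and the opening at its end, in the units of the state.
- robot.read_state(): the state, without advancing time (a new reading comes with each control period).
- cams.read_camera(name): name is "scene" or "top" or "wrist"; returns a dict with "pixels" (480x640x3 uint8, red, green, blue), "fx", "fy", "cx", "cy" (pixels), "extrinsics" (4x4, takes a point from world to camera coordinates). Camera axes: x right, y down, z forward; pixel columns grow to the right and rows downward; lengths in m; the calibration is good to about 2 mm. A picture is of the moment at which its call begins. There is no depth.
- robot.close_job(): hands the job in, once; it reports no verdict.
Trained networks look in a picture, given as the dict that the camera call returned (one of the last four; its "shot" number tells which), for a name from the list of things; names that differ only in an ending like _2 or _b are one class to them, and where a whole thing is asked for, a point or a joint stands for the part that bears it (a point fixed in the world has none). Each returns a list of dicts, best first, with "score" (0 to 1); they miss things now and then, are a little off and sometimes report something else, mostly with a low value. They report only what shows in the picture. A call takes as long as a camera call.
- cams.boxes_of(picture, thing): "xy" ([column, row] in pixels, amid what is visible of it).
- cams.silhouettes(picture, thing): "mask" (480x640 bool, what is visible of it) and "xy" ([column, row] in pixels, amid what is visible of it).
- cams.pinpoint(picture, thing): "xy" ([column, row] in pixels: a listed point, or the origin of a listed thing).
The state is a dict: "t": time; "q": joint angles; "dq": joint speeds; "joint_torque": joint torques, N m; "tool_pos": TCP position; "orientation": TCP orientation; "force": force on the tool from outside, world axes, zero at the start; "wrist_torque": the same for the moment, N m; "opening": finger opening in m.
Only numpy, scipy, OpenCV 4.12 (cv2) and the standard library are available. Lean on these libraries where they do the work, as an engineer would, in place of code of your own. Each camera call takes 0.05 s, during which the arm holds its last target. There are 200 camera calls.

## Working session

There is one attempt and no reset: what is moved stays moved. The work goes in short steps, Python scripts to look and compute and a tool call to move; the robot and the scene stay as the last step left them, time stands still between calls to the robot, and variables do not carry over. Pictures are saved under pics/ and viewed, about 8 in all and at most 12, crops included, and the job is handed in when it is done.

Besides the shell and the picture viewer there is one more tool, called after "Call:" as a command line: name --argument value ..., lists and objects as JSON in quotes. step_arm: Moves the arm, as the interface text tells. Its arguments: {"type":"object","properties":{"deltas":{"type":"array"},"fingers":{"type":"number"},"grip_force":{"type":"number"}},"required":["deltas"]}

```bash
mkdir -p pics
cat > h.py <<'E'
import numpy as np, cv2
from plant import robot, cams
def ray(p,xy):
    E=np.array(p["extrinsics"]);R=E[:3,:3];t=E[:3,3]
    d=R.T@np.array([(xy[0]-p["cx"])/p["fx"],(xy[1]-p["cy"])/p["fy"],1]);return -R.T@t,d
def atz(p,xy,z):
    o,d=ray(p,xy);return o+d*(z-o[2])/d[2]
def proj(p,X):
    E=np.array(p["extrinsics"]);c=E[:3,:3]@np.array(X)+E[:3,3];return [p["fx"]*c[0]/c[2]+p["cx"],p["fy"]*c[1]/c[2]+p["cy"]]
def save(p,n): cv2.imwrite("pics/"+n,np.ascontiguousarray(p["pixels"][:,:,::-1]))
E
cat > a.py <<'E'
from h import *
np.set_printoptions(precision=3,suppress=True)
s=robot.read_state();print(s["t"],s["tool_pos"],s["orientation"],robot.hold_point_z)
P={n:cams.read_camera(n) for n in("scene","top")}
for n,p in P.items():
    save(p,n+"0.png")
    for k,z in dict(chassis=0,door_handle=.151,door_hinge=.11,slot=.04,fastener_grip=.088,screw_tray=.11,fuse_case=.11).items():
        for r in cams.pinpoint(p,k)[:2]: print(n,k,round(r["score"],2),np.array(r["xy"]),atz(p,r["xy"],z))
cv2.imwrite("pics/both.png",cv2.resize(np.vstack([cv2.imread("pics/scene0.png"),cv2.imread("pics/top0.png")]),(400,600)))
E
python3 a.py
```

```text
0.0 [ 0.228 -0.554  0.218] [-3.08  -0.608  0.   ] 0.0188
scene chassis 0.84 [310.9 312.1] [0.613 0.009 0.   ]
scene door_handle 0.57 [289.9 242.2] [ 0.539 -0.073  0.151]
scene door_hinge 0.62 [355.6 293.1] [0.594 0.113 0.11 ]
scene screw_tray 0.57 [277.  320.7] [ 0.728 -0.025  0.11 ]
scene fuse_case 0.58 [347.5 245.4] [0.466 0.049 0.11 ]
top chassis 0.87 [317.7 202.3] [0.594 0.003 0.   ]
top chassis 0.48 [494.9 187.9] [ 0.62  -0.438  0.   ]
top door_handle 0.56 [347.8 203.1] [ 0.571 -0.064  0.151]
top door_hinge 0.86 [271.9 196.5] [0.595 0.104 0.11 ]
top door_hinge 0.68 [497.4 185.1] [ 0.61  -0.403  0.11 ]
top slot 0.54 [272.8 200.1] [0.596 0.11  0.04 ]
top fastener_grip 0.49 [300.  254.6] [0.463 0.044 0.088]
top screw_tray 0.78 [332.  136.1] [ 0.729 -0.034  0.11 ]
top fuse_case 0.78 [298.6 255.3] [0.461 0.046 0.11 ]
```

View pics/scene0.png

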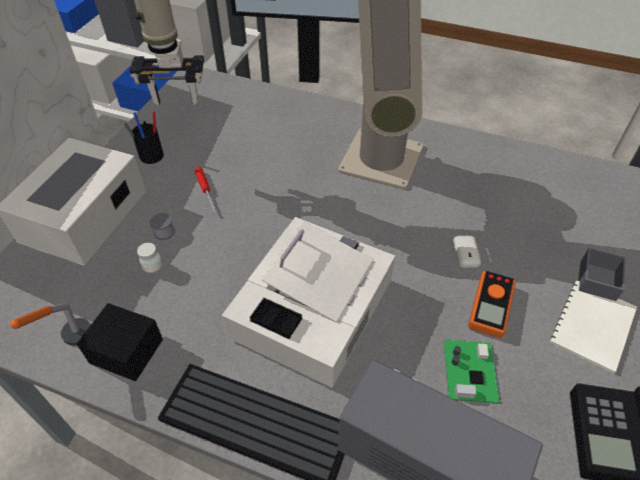

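View pics/top0.png

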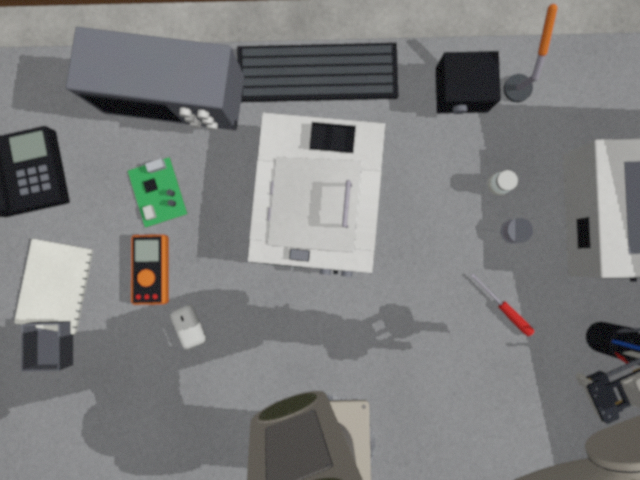

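Both views show the instrument at about (0.60, 0, 0), turned slightly clockwise. In the top image its top corners are at (263,114), (384,122), (374,271), (249,263). The door is ajar, and its handle bar runs from (349,179) to (345,227).

```bash
cat > b.py <<'E'
from h import *
from scipy.optimize import least_squares
np.set_printoptions(precision=4,suppress=True)
P={n:cams.read_camera(n) for n in("scene","top")}
T,S=P["top"],P["scene"]
obs=[(T,(263,114),(.17,.14,.11)),(T,(384,122),(.17,-.14,.11)),(T,(374,271),(-.17,-.14,.11)),(T,(249,263),(-.17,.14,.11)),
 (S,(303,220),(-.17,-.14,.11)),(S,(225,312),(.17,-.14,.11)),(S,(395,258),(-.17,.14,.11)),(S,(333,349),(.17,.14,.11))]
def W(v,X): c,s=np.cos(v[2]),np.sin(v[2]);return np.array([v[0]+c*X[0]-s*X[1],v[1]+s*X[0]+c*X[1],X[2]])
f=lambda v:np.concatenate([np.array(proj(p,W(v,X)))-xy for p,xy,X in obs])
r=least_squares(f,[.6,0,-.08],loss="soft_l1");print(r.x);print(f(r.x).reshape(-1,2))
v=r.x
hx=[(p,cams.pinpoint(p,"door_handle")[0]["xy"]) for p in(S,T)];print(hx)
# triangulate
A=[];B=[]
for p,xy in hx:
    o,d=ray(p,xy);d/=np.linalg.norm(d);M=np.eye(3)-np.outer(d,d);A.append(M);B.append(M@o)
X=np.linalg.solve(sum(A),sum(B));print("handle",X)
# hinge y by joint fit of angle, assuming bar x and hinge y in instrument
def hp(a,hy,x): return W(v,(x,hy-.175*np.cos(a)+.041*np.sin(a),.11+.175*np.sin(a)+.041*np.cos(a)))
g=lambda u:np.concatenate([np.array(proj(p,hp(u[0],u[1],u[2])))-xy for p,xy in hx]+[[ (u[1]-.0975)*2000,(u[2]+.03)*2000]])
q=least_squares(g,[.2,.0975,-.03]);print(q.x,g(q.x),hp(*q.x))
for a in np.arange(0,2.01,.1): print(round(a,1),hp(a,*q.x[1:]))
E
python3 b.py
```

```text
[ 0.601   0.0042 -0.0999]
[[ -2.1577  -0.2189]
 [ -0.1868   1.2162]
 [ -1.3939   2.0627]
 [ -1.1504   0.0622]
 [-10.2779  -5.6638]
 [ -4.9206   1.4386]
 [ -1.5344  -5.7302]
 [ -0.4186  15.6252]]
[({'pixels': array([[[118, 114, 112],
        [112, 111, 107],
        [118, 113, 112],
        ...,
        [160, 161, 151],
        [162, 163, 156],
        [163, 165, 155]],

       [[115, 113, 109],
        [114, 111, 109],
        [116, 112, 110],
        ...,
        [166, 165, 160],
        [161, 163, 155],
        [163, 162, 155]],

       [[116, 113, 110],
        [113, 113, 109],
        [117, 111, 109],
        ...,
        [158, 159, 152],
        [160, 162, 154],
        [165, 166, 158]],

       ...,

       [[156, 151, 143],
        [154, 147, 140],
        [152, 147, 142],
        ...,
        [ 27,  21,  28],
        [ 26,  22,  27],
        [ 24,  27,  29]],

       [[152, 147, 140],
        [152, 148, 140],
        [152, 146, 139],
        ...,
        [ 22,  13,  26],
        [ 24,  25,  29],
        [ 24,  21,  24]],

       [[149, 145, 137],
        [148, 142, 133],
    
[... 1873 characters left out ...]
0.188 ]
[ 0.1928  0.0974 -0.0298] [-0.4916  0.2953 -1.537   2.0466 -0.2569  0.4193] [ 0.5648 -0.059   0.1838]
0.0 [ 0.5636 -0.07    0.151 ]
0.1 [ 0.5641 -0.0651  0.1683]
0.2 [ 0.5648 -0.0585  0.1849]
0.3 [ 0.5656 -0.0502  0.2009]
0.4 [ 0.5666 -0.0404  0.2159]
0.5 [ 0.5677 -0.0292  0.2299]
0.6 [ 0.569  -0.0166  0.2427]
0.7 [ 0.5704 -0.0028  0.2541]
0.8 [0.5719 0.012  0.2641]
0.9 [0.5735 0.0278 0.2726]
1.0 [0.5751 0.0443 0.2794]
1.1 [0.5768 0.0615 0.2846]
1.2 [0.5786 0.079  0.288 ]
1.3 [0.5804 0.0968 0.2896]
1.4 [0.5822 0.1147 0.2894]
1.5 [0.5839 0.1325 0.2875]
1.6 [0.5857 0.1499 0.2837]
1.7 [0.5874 0.167  0.2783]
1.8 [0.589  0.1834 0.2711]
1.9 [0.5906 0.199  0.2623]
2.0 [0.5921 0.2136 0.2521]
```

Call:
step_arm --deltas '[{"offset":[5,-3.3,-1.2],"roll":0},{"offset":[5,-3.3,-1.2],"roll":0},{"offset":[5,-3.3,-1.2],"roll":0},{"offset":[5,-3.3,-1],"roll":0},{"offset":[5,-3.3,0],"roll":0},{"offset":[5,-3.3,0],"roll":0},{"offset":[5,-3.3,0],"roll":0},{"offset":[5,-3.3,0],"roll":0.16},{"offset":[5,-2.5,0],"roll":0.16},{"offset":[4,-1.5,0],"roll":0.16},{"offset":[0,0,0],"roll":0}]' --fingers 5 --grip_force 20

```text
t: 2.38
tool_pos: [0.5809, -0.1035, 0.2635]
orientation: [-3.138, 0.139, 0.002]
force: [-0.4, -1.2, -0.9]
opening: 0.0499
```

```bash
cat > w.py <<'E'
from h import *
import sys
np.set_printoptions(precision=4,suppress=True)
s=robot.read_state();print(s["t"],s["q"],s["tool_pos"],s["orientation"],s["force"],s["opening"])
p=cams.read_camera("wrist");save(p,sys.argv[1])
for a in sys.argv[2:]:
    k,z=a.split("=")
    for r in cams.pinpoint(p,k)[:2]: print(k,round(r["score"],2),r["xy"],atz(p,r["xy"],float(z)))
E
python3 w.py w1.png door_handle=.186 chassis=0 door_hinge=.11
```

```text
2.375 [-0.2634  0.0903  1.4501  0.0004  1.6026  1.3959] [ 0.5809 -0.1035  0.2635] [-3.1378  0.1389  0.0021] [-0.4268 -1.2134 -0.8772] 0.049922194944289476
door_handle 0.69 [230.4, 191.0] [ 0.6239 -0.0433  0.186 ]
door_handle 0.64 [259.9, 266.0] [ 0.5683 -0.0561  0.186 ]
chassis 0.57 [229.7, 188.3] [0.6068 0.007  0.    ]
door_hinge 0.62 [99.4, 233.3] [0.5876 0.1038 0.11  ]
```

View pics/w1.png

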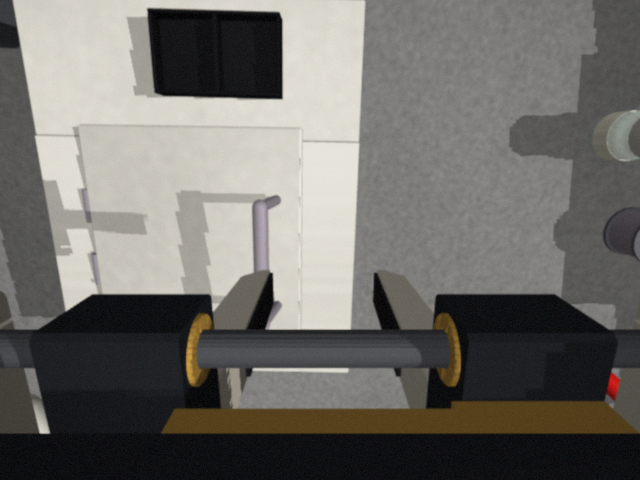

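The wrist view shows the bar running down column 260 from row 203 to about 310. That puts its middle at (0.568, -0.056), which agrees with the first estimate.

Call:
step_arm --deltas '[{"offset":[-0.9,-2.25,0],"roll":0},{"offset":[-0.9,-2.25,0],"roll":0},{"offset":[0,0,3],"roll":0},{"offset":[0,0,3.4],"roll":0},{"offset":[0,0,3],"roll":0},{"offset":[0,0,0],"roll":0}]'

```text
t: 3.32
tool_pos: [0.563, -0.0575, 0.1681]
orientation: [-3.138, 0.139, 0.008]
force: [-0.4, 0.6, -0.1]
opening: 0.0503
```

Call:
step_arm --deltas '[{"offset":[0,0,0],"roll":0},{"offset":[0,0,0],"roll":0},{"offset":[0,0,0],"roll":0},{"offset":[0,0,0],"roll":0}]' --fingers 0 --grip_force 20

```text
t: 3.82
tool_pos: [0.5658, -0.0588, 0.1712]
orientation: [-3.138, 0.141, -0.001]
force: [3.0, 12.5, -5.8]
opening: 0.0145
```

Call:
step_arm --deltas '[{"offset":[0,0,0],"roll":0},{"offset":[0,0,0],"roll":0}]'

```text
t: 4.08
tool_pos: [0.566, -0.0572, 0.1703]
orientation: [-3.135, 0.14, -0.001]
force: [4.0, 7.9, -3.3]
opening: 0.0105
```

Call:
step_arm --deltas '[{"offset":[0,-0.65,-1.2],"roll":0},{"offset":[0,-0.65,-1.2],"roll":0},{"offset":[0,-0.8,-1.05],"roll":0},{"offset":[0,-0.85,-1.05],"roll":0},{"offset":[0,-0.95,-0.95],"roll":0},{"offset":[0,-1,-0.9],"roll":0},{"offset":[0,-1.1,-0.8],"roll":0},{"offset":[0,-1.1,-0.75],"roll":0},{"offset":[0,0,0],"roll":0}]'

```text
t: 5.2
tool_pos: [0.5736, 0.011, 0.252]
orientation: [3.137, -0.141, 0.008]
force: [2.3, -4.9, 7.9]
opening: 0.0105
```

Call:
step_arm --deltas '[{"offset":[0,-1.2,-0.7],"roll":0},{"offset":[0,-1.2,-0.6],"roll":0},{"offset":[0,-1.25,-0.5],"roll":0},{"offset":[0,-1.3,-0.4],"roll":0},{"offset":[0,-1.3,-0.3],"roll":0},{"offset":[0,-1.3,-0.2],"roll":0},{"offset":[0,-1.35,-0.1],"roll":0},{"offset":[0,-1.35,0],"roll":0},{"offset":[0,0,0],"roll":0}]'

```text
t: 6.32
tool_pos: [0.5831, 0.1143, 0.2793]
orientation: [-3.138, 0.14, -0.009]
force: [7.6, 0.9, 3.4]
opening: 0.0104
```

Call:
step_arm --deltas '[{"offset":[0,-1.35,0.15],"roll":0},{"offset":[0,-1.3,0.25],"roll":0},{"offset":[0,-1.3,0.35],"roll":0},{"offset":[0,-1.3,0.4],"roll":0},{"offset":[0,-1.25,0.55],"roll":0},{"offset":[0,0,0],"roll":0},{"offset":[0,0,0],"roll":0}]'

```text
t: 7.2
tool_pos: [0.5896, 0.179, 0.2622]
orientation: [-3.137, 0.141, -0.011]
force: [11.4, 1.6, 1.8]
opening: 0.0103
```

```bash
cat > c.py <<'E'
from h import *
import sys
p=cams.read_camera("scene");save(p,sys.argv[1])
E
python3 c.py s1.png; python3 -c "
import cv2
i=cv2.imread('pics/s1.png')[130:430,150:500];cv2.imwrite('pics/s1c.png',cv2.resize(i,None,fx=2,fy=2))"
```

```text
(no output)
```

View pics/s1c.png

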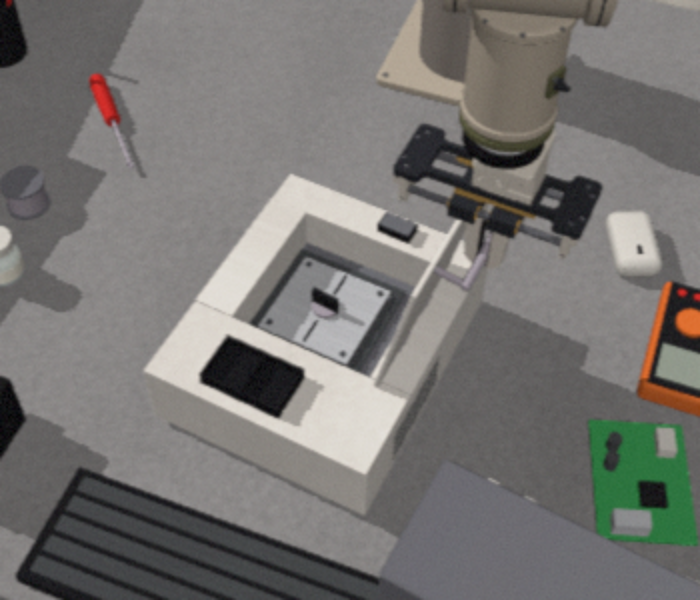

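The door stands open past upright. The panel is visible in the bay, with the wing across the grooves. I'll release the handle and lift away.

Call:
step_arm --deltas '[{"offset":[0,0,0],"roll":0},{"offset":[0,0,0],"roll":0},{"offset":[0,0,-1.5],"roll":0},{"offset":[0,0,-3],"roll":0},{"offset":[0,0,-4],"roll":0},{"offset":[0,0,-3],"roll":0}]' --fingers 2.2

```text
t: 8.0
tool_pos: [0.5869, 0.1786, 0.3788]
orientation: [-3.138, 0.141, -0.003]
force: [0.3, 0.1, -1.0]
opening: 0.0222
```

```bash
cat > d.py <<'E'
from h import *
np.set_printoptions(precision=4,suppress=True)
s=robot.read_state();print(s["t"],s["q"],s["tool_pos"],s["orientation"],s["force"])
for n in("top","scene"):
    p=cams.read_camera(n)
    save(p,n+"2.png")
    for k,z in dict(door_handle=.27,fastener_grip=.088,slot=.064,chassis=0,door_hinge=.11).items():
        for r in cams.pinpoint(p,k)[:2]: print(n,k,round(r["score"],2),np.array(r["xy"]),atz(p,r["xy"],z))
E
python3 d.py
```

```text
8.0 [0.2118 0.1594 1.1677 0.0001 1.8123 1.8722] [0.5869 0.1786 0.3788] [-3.1378  0.1406 -0.0033] [ 0.253   0.1176 -0.9793]
top door_handle 0.98 [228.1 184.6] [0.596  0.1697 0.27  ]
top door_handle 0.4 [498.1 304.8] [ 0.3577 -0.336   0.27  ]
top fastener_grip 0.53 [323.  203.3] [ 0.5796 -0.0105  0.088 ]
top slot 0.94 [322.8 208.6] [ 0.5702 -0.0097  0.064 ]
top chassis 0.84 [319.1 199.8] [ 0.5998 -0.0008  0.    ]
top door_hinge 0.86 [272.3 198.3] [0.5905 0.1035 0.11  ]
top door_hinge 0.47 [331.7 138.5] [ 0.7238 -0.0332  0.11  ]
scene door_handle 0.69 [390.3 255.6] [0.5884 0.1778 0.27  ]
scene door_handle 0.59 [465.4 254.7] [0.5302 0.3215 0.27  ]
scene fastener_grip 0.51 [311.1 277.6] [ 0.5749 -0.005   0.088 ]
scene slot 0.62 [311.6 291. ] [0.5953 0.0042 0.064 ]
scene chassis 0.85 [312.6 311.3] [0.6097 0.0119 0.    ]
scene door_hinge 0.93 [354.7 290.2] [0.5872 0.1086 0.11  ]
```

Call:
step_arm --deltas '[{"offset":[0.2,5.4,0],"roll":0},{"offset":[0.2,5.4,0],"roll":0},{"offset":[0.2,5.4,0],"roll":0},{"offset":[0.2,5.4,0],"roll":-0.174},{"offset":[0,5.2,0],"roll":-0.174},{"offset":[0,0,1],"roll":-0.174},{"offset":[0,0,2.5],"roll":-0.174},{"offset":[0,0,2.5],"roll":-0.174},{"offset":[0,0,2.5],"roll":-0.174},{"offset":[0,0,2.5],"roll":-0.174},{"offset":[0,0,2.5],"roll":-0.174},{"offset":[0,0,2],"roll":-0.174}]' --fingers 5

```text
t: 10.1
tool_pos: [0.5794, -0.089, 0.2192]
orientation: [-2.317, -2.12, 0.001]
force: [-0.2, 0.5, 0.4]
opening: 0.0501
```

```bash
python3 w.py w2.png fastener_grip=.088 slot=.064 door_hinge=.11
```

```text
10.1 [-0.2399  0.0942  1.5261  0.      1.5225 -0.1512] [ 0.5794 -0.089   0.2192] [-2.317  -2.1201  0.0011] [-0.216   0.532   0.3658] 0.05006000211016696
fastener_grip 0.65 [307.5, 124.4] [ 0.5741 -0.0039  0.088 ]
slot 0.65 [309.5, 131.2] [ 0.5743 -0.0084  0.064 ]
```

View pics/w2.png

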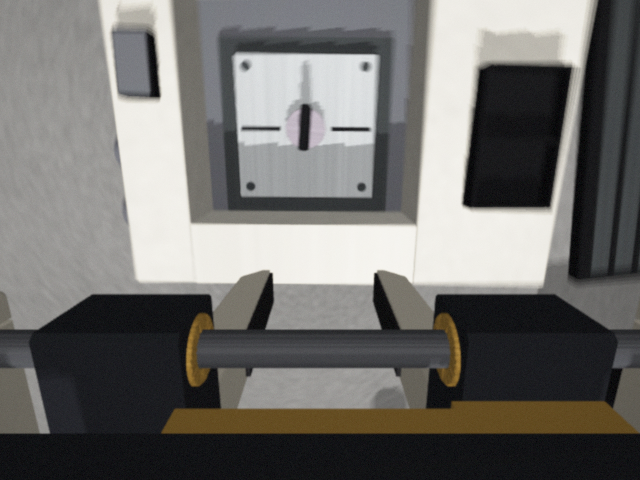

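The wrist view shows the panel corners at (233,53), (378,55), (377,197), (240,198). The grooves lie along row 128 and the wing is vertical at column 305. The axis comes out at about (0.572, -0.0065), and the groove yaw at about -0.095.

Call:
step_arm --deltas '[{"offset":[4,-0.7,0],"roll":0},{"offset":[4.1,-0.7,0],"roll":0},{"offset":[0,0,3],"roll":0},{"offset":[0,0,4],"roll":0},{"offset":[0,0,4],"roll":0},{"offset":[0,0,2.6],"roll":0},{"offset":[0,0,1],"roll":0},{"offset":[0,0,0],"roll":0}]'

```text
t: 11.3
tool_pos: [0.574, -0.0072, 0.0754]
orientation: [2.325, 2.112, 0.001]
force: [0.7, 0.5, -0.8]
opening: 0.0499
```

Call:
step_arm --deltas '[{"offset":[0,0,0],"roll":0},{"offset":[0,0,0],"roll":0},{"offset":[0,0,0],"roll":0},{"offset":[0,0,0],"roll":0},{"offset":[0,0,0],"roll":0},{"offset":[0,0,0],"roll":0}]' --fingers 0 --grip_force 15

```text
t: 12.05
tool_pos: [0.5726, -0.0073, 0.0743]
orientation: [-2.323, -2.113, 0.003]
force: [-5.5, -1.3, 1.8]
opening: 0.008
```

Call:
step_arm --deltas '[{"offset":[0,-0.1,0],"roll":0.157},{"offset":[0,0,0],"roll":0.157},{"offset":[0,0,0],"roll":0.157},{"offset":[0,0,0],"roll":0.157},{"offset":[0,0,0],"roll":0.157},{"offset":[0,0,0],"roll":0.157},{"offset":[0,0,0],"roll":0.157},{"offset":[0,0,0],"roll":0.157},{"offset":[0,0,0],"roll":0.157},{"offset":[0,0,0],"roll":0.157},{"offset":[0,0,0],"roll":0},{"offset":[0,0,0],"roll":0}]'

```text
t: 13.55
tool_pos: [0.5713, -0.0059, 0.0741]
orientation: [-3.137, 0.147, 0.004]
force: [-5.3, 4.4, 2.7]
opening: 0.0078
```

```bash
python3 w.py w3.png door_handle=.27;python3 c.py s3.png; python3 -c "
import cv2
i=cv2.imread('pics/s3.png')[200:400,210:410];cv2.imwrite('pics/s3c.png',cv2.resize(i,None,fx=3,fy=3))"
```

```text
13.55 [-0.101   0.1718  1.7144  0.0016  1.2584  1.5626] [ 0.5713 -0.0059  0.0741] [-3.1365  0.1465  0.0045] [-5.2962  4.3744  2.736 ] 0.007785874845180836
```

View pics/s3c.png

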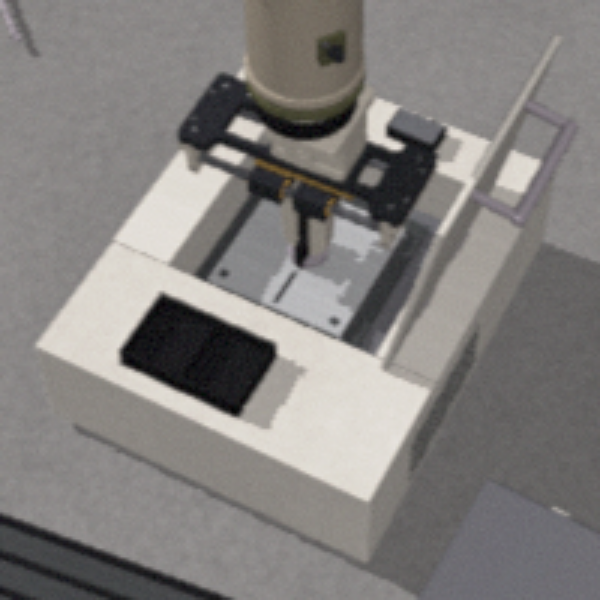

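The wing now lines up with the groove and the door is standing open. Next I'll press down in stages.

Call:
step_arm --deltas '[{"offset":[0,0,0.2],"roll":0},{"offset":[0,0,0.2],"roll":0},{"offset":[0,0,0.2],"roll":0},{"offset":[0,0,0.2],"roll":0},{"offset":[0,0,0.2],"roll":0},{"offset":[0,0,0.2],"roll":0},{"offset":[0,0,0],"roll":0},{"offset":[0,0,0],"roll":0}]'

```text
t: 14.7
tool_pos: [0.5734, -0.0061, 0.0652]
orientation: [-3.137, 0.146, -0.003]
force: [-9.8, 4.3, 18.3]
opening: 0.0075
```

Call:
step_arm --deltas '[{"offset":[0,0,0.2],"roll":0},{"offset":[0,0,0],"roll":0},{"offset":[0,0,0],"roll":0}]'

```text
t: 15.08
tool_pos: [0.5744, -0.0062, 0.064]
orientation: [-3.137, 0.147, -0.006]
force: [-7.1, 4.2, 19.8]
opening: 0.0079
```

```bash
python3 w.py w4.png door_handle=.27;python3 c.py s4.png; python3 -c "
import cv2,numpy as np
i=cv2.imread('pics/s4.png')[245:325,260:360];w=cv2.imread('pics/w4.png')
s=cv2.imread('pics/s3.png')[245:325,260:360]
f=lambda i:cv2.resize(i,(400,320),interpolation=3)
cv2.imwrite('pics/s4c.png',np.hstack([f(s),f(i)]))"
```

```text
15.075 [-0.101   0.1853  1.7192  0.0017  1.2333  1.5626] [ 0.5744 -0.0062  0.064 ] [-3.1368  0.1465 -0.0061] [-7.1195  4.1778 19.7907] 0.007941077474806452
```

View pics/s4c.png

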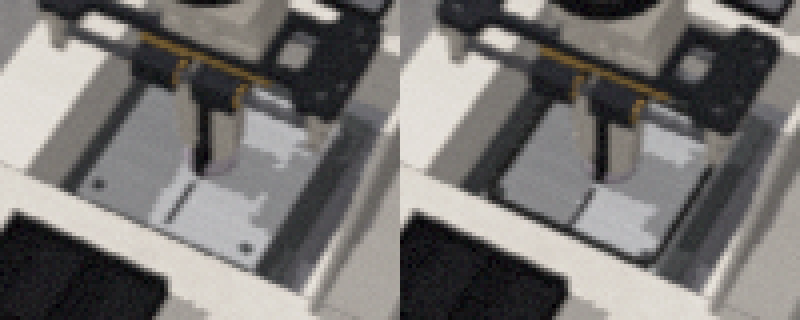

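View pics/w4.png

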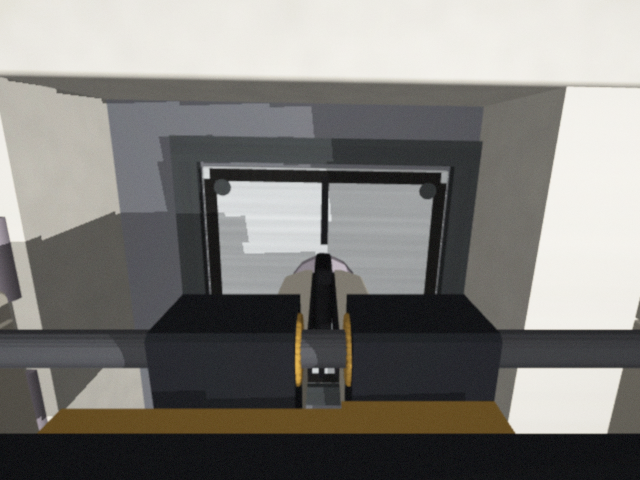

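In both views the panel is sunk flush in its frame and the wing is in line with the groove. I'll hold briefly to see whether the push stays steady.

Call:
step_arm --deltas '[{"offset":[0,0,0.1],"roll":0},{"offset":[0,0,0],"roll":0},{"offset":[0,0,0],"roll":0},{"offset":[0,0,0],"roll":0},{"offset":[0,0,0],"roll":0},{"offset":[0,0,0],"roll":0},{"offset":[0,0,0],"roll":0},{"offset":[0,0,0],"roll":0}]'

```text
t: 16.23
tool_pos: [0.5749, -0.0062, 0.0634]
orientation: [-3.137, 0.147, -0.008]
force: [-6.9, 4.0, 22.0]
opening: 0.0077
```

```bash
python3 -c "
from h import *
p=cams.read_camera('top');print([(r['score'],r['xy'],atz(p,r['xy'],.275)) for r in cams.pinpoint(p,'door_handle')[:1]])
s=robot.read_state();print(s['t'],s['force'],s['tool_pos']);robot.close_job()"
```

```text
[(0.61, [224.7, 188.3], array([0.58820485, 0.17525277, 0.275     ]))]
16.325 [-6.83821486  4.61745532 21.33049854] [ 0.57489228 -0.00621105  0.06338291]
the job is handed in; nothing more can be done
```

I handed the job in at 16.3 s with the door open, the fastener in line, and the panel pressed home with the gripper still holding the wing. No verdict was reported.

- **Door:** I opened it by its handle to about 1.75 rad and let go. It stayed there; the last top view put the handle at y ≈ 0.175, which fits that angle.
- **Fastener:** I turned the wing clockwise by 1.57 rad. In the wrist view it lies along the groove, to within about 0.03 rad by eye.
- **Panel:** Both the scene and wrist views show it flush in its frame. The push is steady at about 21 N upward on the tool, more than the 12 N the gasket gives when fully home.
- **Other things:** I saw no sign that the fuse case or screw tray had moved, and the arm did not go near anything else. I did not measure any of their positions at the end.

**Disagreements:** The instrument corners I read in the scene view disagreed with the top view by up to 15 pixels, so I relied on the top and wrist views. While gripping the wing, about 7 N of sideways force remained because the tool sits about 2 mm off the fastener's axis.

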